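# Sort the split knobs into the scrap tub and lid it

## Robot

A 6-joint arm with a two-finger parallel gripper is mounted at the origin on the work surface. World frame = base frame: x ahead of the robot, y to its left, z up, the work surface at z = 0. Lengths are in mm, angles in degrees, forces in N, time in s.
With the tool pointing down it reaches from about 425 to 925 mm from the base axis. Payload 12.5 kg.
Tool frame: the origin (TCP) lies on the mounting face of the last link; the fingertips stand 173 mm ahead of it and the grasp point (between the pads) lies 155 mm ahead of it (manip.hold_point_z is the distance from the TCP to the grasp point, in mm); z points along the fingers, y is the line along which they close (so a half turn about z gives the same grasp; the last joint's range is limited). The gripper opens to 85 mm and grips with 20 to 120 N. Pads are 22 mm wide; open, the fingers measure 114 mm over their backs; the gripper's body (76 mm by 85 mm) begins 54 mm behind the grasp point. The pads swing forward as they close: fully open they stand 13 mm farther back than shut.
Start: joints at [-77.556, 28.126, 89.318, -0, 62.55, -6.05], TCP at [198.284, -592.713, 404.727] pointing down, gripper open.
Joint ranges: [-177.58, 177.58], [-47.91, 125.51], [2.72, 160], [-65.01, 245.01], [3.68, 167.84], [-153.87, 153.87]. Speed limits (degrees/s): [127.2, 127.2, 159.86, 180, 180, 180].

## Interface

Orientations are given as [roll, pitch, yaw] about the fixed x, y, z axes, in that order (R = Rz(yaw) Ry(pitch) Rx(roll)).
In Python, from station import readout, viewer, manip gives the robot as it stands.
- The arm moves only by the tool servo_tool, never from a script. Its argument "steps" is a list of rows, each a list of 7 numbers: the turn, a rotation vector about the tool's x, y, z scaled (see below), then the shift along the tool's x, y, z scaled (see below), then the opening, from -1 (shut) to 1 (fully open). In form: [[rx, ry, rz, tx, ty, tz, fingers], ...]. A call has 1 to 5 rows; each row shifts and turns the commanded pose from where the row before left it, along the tool's axes as they then stand; what a row does not reach is not made up. The controller multiplies each number of a shift by 2.5 cm and each number of a turn by 4 degrees. A row lasts 1/10 s, in which the tool goes at most 50 mm and 8.59 degrees, less where a joint would pass 70% of its speed; a pose out of reach is approached as far as the arm can. A call with a number of a shift or a turn outside -1 to 1 is refused whole. A call with a gripper value outside its range is refused whole. The fingers move at their own pace and stop on an object; "force" is the grip in N (left out, the last holds). Time passes only in rows, so rows that do not move let the fingers close. It gives the time, the measured TCP pose, the force, the opening and the grip force at its end, in the units of the state.
- readout.sense(): the state, without advancing time (a new reading comes with each control period).
- viewer.camera(name): name is "scene" or "side" or "wrist"; returns a dict with "frame" (420x560x3 uint8, red, green, blue), "z_map" (420x560 float32, mm along the optical axis (not along the pixel's ray), 0 where there is no reading), "vfov" (degrees; the focal length in pixels is half the picture's height over the tangent of half this angle, whatever the lens; pixels are square), "cx", "cy" (the principal point, pixels), "k1" (the pictures are not rectified: a ray, as slopes to the right and down, at radius r is drawn at 1 + k1 r^2 times it, then the intrinsics apply), "pose" (4x4, takes a point from camera to world coordinates). Camera axes: x right, y down, z forward; pixel columns grow to the right and rows downward; lengths in mm; the calibration is good to about 2 mm. A picture is of the moment at which its call begins.
- manip.job_done(): hands the job in; it is judged then, once.
The state is a dict: "clock": time; "qpos": joint angles; "joint_velocities": joint speeds; "effort": joint torques, N m; "position": TCP position; "ee_rot": TCP orientation; "ft_force": force on the tool from outside, world axes, zero at the start; "wrist_torque": the same for the moment, N m; "grip_width": finger opening in mm; "grip_force": force on a finger pad.
Only numpy, scipy, OpenCV 4.12 (cv2) and the standard library are available. Lean on these libraries where they do the work, as an engineer would, in place of code of your own. Each camera call takes 0.05 s, during which the arm holds its last target. There are 200 camera calls.

## Task

Two of the five turned wooden knobs in the sorting tray are rejects: nearly half of the head has split off, leaving a flat face. Put both rejects in the open round scrap tub, then put the loose lid on the tub and press it down past its catches until it sits fully home and level. Leave the three good knobs and the cork sanding block standing where they are in the tray, and do not knock over the glass bottle or the wax jar.

Things in the scene. Friction and masses are not known exactly. Their poses are not given: they have to be found in the camera images.
- tray: Fixed dark wooden sorting tray, 200 x 285 mm, board 8 mm thick, pale lip 8 mm wide rising to 16 mm above the bench. Origin: centre of its underside. Six places in two rows of three, 85 mm apart, at about x = -42 or +42 mm and y = -85, 0 or +85 mm, hold five knobs and a cork block in any order.
- reject_a: Reject knob: nearly half of its head has split off, leaving a flat upright face: D-shaped from above (44 mm along y, x from -22 mm to the flat at +5 mm). Otherwise as the good ones: pale turned wood, 60 mm tall, upright: foot disc 32 mm wide, 8 mm high; neck 20 mm wide; mushroom head from 20 to 60 mm up, widest at 38 to 40 mm. Origin: centre of the foot's underside, z up. About 50 g.
- reject_b: Reject knob: nearly half of its head has split off, leaving a flat upright face: D-shaped from above (44 mm along y, x from -22 mm to the flat at +5 mm). Otherwise as the good ones: pale turned wood, 60 mm tall, upright: foot disc 32 mm wide, 8 mm high; neck 20 mm wide; mushroom head from 20 to 60 mm up, widest at 38 to 40 mm. Origin: centre of the foot's underside, z up. About 50 g.
- reject_a_mid (a point): Middle of reject_a's head, on the knob's axis 38 mm above its foot: the height to grip it.
- reject_b_mid (a point): Middle of reject_b's head, on the knob's axis 38 mm above its foot: the height to grip it.
- good_a: Good stick-handle knob, whole round head 44 mm diameter, pale turned wood, 60 mm tall, upright: foot disc 32 mm wide, 8 mm high; neck 20 mm wide; mushroom head from 20 to 60 mm up, widest at 38 to 40 mm. Origin: centre of the foot's underside, z up. About 50 g.
- good_b: Good stick-handle knob, whole round head 44 mm diameter, pale turned wood, 60 mm tall, upright: foot disc 32 mm wide, 8 mm high; neck 20 mm wide; mushroom head from 20 to 60 mm up, widest at 38 to 40 mm. Origin: centre of the foot's underside, z up. About 50 g.
- good_c: Good stick-handle knob, whole round head 44 mm diameter, pale turned wood, 60 mm tall, upright: foot disc 32 mm wide, 8 mm high; neck 20 mm wide; mushroom head from 20 to 60 mm up, widest at 38 to 40 mm. Origin: centre of the foot's underside, z up. About 50 g.
- block: Cork sanding block lying in the tray, 58 x 32 x 26 mm high, x along its length. Origin: centre of its underside.
- tub: Fixed open round scrap tub, white plastic, outside diameter 160 mm, 85 mm high, wall 4 mm, floor 5 mm thick, clear opening 149 mm. Three sprung catches (10 mm balls in line with grey pads outside) stick out 6 mm from the inner wall, 6 mm below the rim, and give way outward. Origin: centre of its underside, z up.
- tub_rim (a point): Centre of the tub's mouth, at the height of the rim (85 mm above the tub's origin).
- lid: Loose white lid, right way up, 90 g. Origin: centre of its underside, z up. Plug 144 mm wide, 14 mm deep, 4 mm chamfer; above it a plate 166 mm wide, 5 mm thick; on top a round grip 22 mm wide, from 19 to 53 mm above the origin. Just laid on the tub it rests on the catches, about 8 mm high; 5 to 10 N press it home: plate on the rim, origin 71 mm above the tub's origin.
- lid_grip (a point): Point on the axis of the lid's grip, 40 mm above the lid's origin: the height to hold it.
- bottle: Glass bottle, bystander, 54 mm diameter, 170 mm tall, standing beyond the tray and tub. Origin: centre of its underside.
- wax_jar: Amber glass wax jar, bystander, 60 mm diameter, 60 mm tall. Origin: centre of its underside.
Things that resemble listed ones, but are neither listed nor needed, are in the scene too. Leave any green look-alike of the lid alone.

How it is judged:
By the outcome, as a careful person would: the job done as asked, in the order asked, and still so for the second after the job is handed in, with the robot touching nothing.
It also fails if it takes over 64 s, if anything falls off the work surface, if the arm or the gripper's body presses on something with over 40 N, if the wrist force passes 120 N, or if a joint passes its speed limit or range.

## Working session

There is one attempt and no reset: what is moved stays moved. The work goes in short steps, Python scripts to look and compute and a tool call to move; the robot and the scene stay as the last step left them, time stands still between calls to the robot, and variables do not carry over. Pictures are saved under pics/ and viewed, at most 10 in all, crops included, and the job is handed in when it is done.

Besides the shell and the picture viewer there is one more tool, called after "Emit:" as a command line: name --pt "numbers of a row" for each row, then --argument value for the rest. servo_tool: Moves the arm, as the interface text tells. Its arguments: {"type":"object","properties":{"steps":{"type":"array","items":{"type":"array","items":{"type":"number"}}},"force":{"type":"number"}},"required":["steps"]}

```bash
mkdir -p pics; cat > h.py <<'E'
import numpy as np, cv2
from station import readout, viewer, manip
def K(c):
    f=c["frame"].shape[0]/2/np.tan(np.radians(c["vfov"])/2)
    return np.array([[f,0,c["cx"]],[0,f,c["cy"]],[0,0,1]]), np.array([c["k1"],0,0,0,0.])
def grab(n):
    c=viewer.camera(n); np.savez(f"{n}.npz",**c); return c
def rays(c,uv):
    k,d=K(c); p=cv2.undistortPoints(np.float64(uv).reshape(-1,1,2),k,d)[:,0]
    return np.c_[p,np.ones(len(p))]
def plane(c,uv,z):
    r=rays(c,uv)@c["pose"][:3,:3].T; o=c["pose"][:3,3]
    return o+r*((z-o[2])/r[:,2])[:,None]
def cloud(c):
    h,w=c["z_map"].shape; v,u=np.mgrid[:h,:w]
    p=rays(c,np.c_[u.ravel(),v.ravel()])*c["z_map"].reshape(-1,1)
    return (p@c["pose"][:3,:3].T+c["pose"][:3,3]).reshape(h,w,3)
E
python3 - <<'E'
from h import *
ims=[]
for n in ("scene","side"):
    c=grab(n); cv2.imwrite(f"pics/{n}0.png",cv2.cvtColor(c["frame"],cv2.COLOR_RGB2BGR)); print(n,c["vfov"],c["k1"],c["pose"].round(2).tolist())
print(readout.sense())
E
```

```text
scene 44.020475005517895 0.04670841719533007 [[0.76, 0.52, -0.4, 1028.22], [0.65, -0.62, 0.44, -477.86], [-0.01, -0.59, -0.8, 1162.25], [0.0, 0.0, 0.0, 1.0]]
side 50.043974621405994 -0.06934178735547172 [[-0.77, -0.48, 0.42, -94.85], [-0.64, 0.58, -0.51, 860.7], [-0.0, -0.66, -0.75, 1172.19], [0.0, 0.0, 0.0, 1.0]]
{'clock': 0.1, 'qpos': array([-7.75553476e+01,  2.81603770e+01,  8.93477975e+01,  5.95605495e-04,
        6.25505468e+01, -6.04954244e+00]), 'joint_velocities': array([ 0.04543783, -0.06225463, -0.02034135, -0.13641492, -0.00019865,
        0.03481563]), 'effort': array([ 2.95190002e-03, -6.19449091e+01, -2.62022763e+01, -5.42240684e-05,
        2.93971483e-03, -2.51000688e-05]), 'position': array([ 198.27884561, -592.67555566,  404.18252991]), 'ee_rot': array([-1.79941661e+02, -6.71386138e-03,  1.84939166e+01]), 'ft_force': array([ 0.47316315,  1.15505663, -0.34362056]), 'wrist_torque': array([-0.04321213,  0.02255585, -0.00621441]), 'grip_force': 0.0, 'grip_width': 85.02342987484549}
```

View pics/scene0.png

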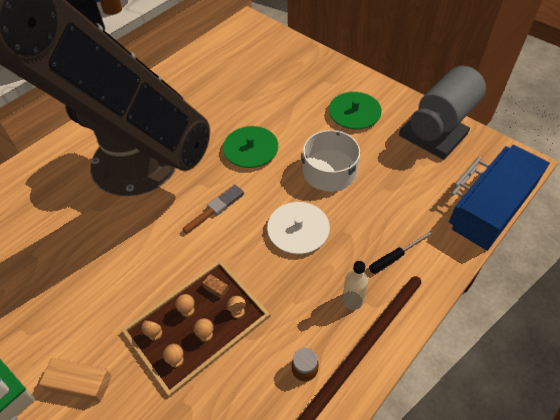

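View pics/side0.png

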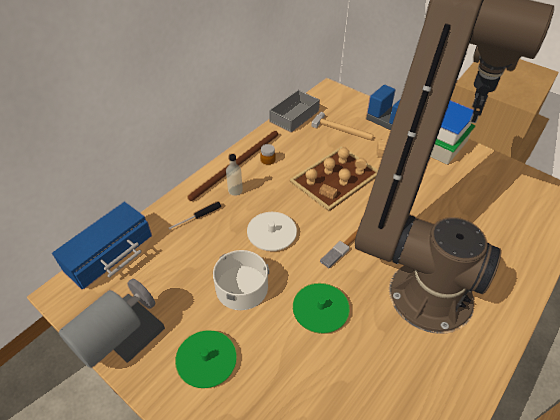

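The scene view shows the white lid at (298,228), the tub at (330,160), and the tray at (195,325) with knobs at (186,304), (151,329), (204,328), (173,354) and (236,305). The cork block is at (215,286) and the two green look-alikes are at (250,146) and (355,110). The bottle is at (355,285) and the jar at (305,362). Next I'll measure these and enlarge the tray.

```bash
python3 - <<'E'
from h import *
S={n:dict(np.load(n+".npz")) for n in("scene","side")}
a=cv2.resize(S["scene"]["frame"][258:395,115:275],None,fx=3.5,fy=3.5,interpolation=cv2.INTER_CUBIC)
b=cv2.resize(S["side"]["frame"][140:215,285:385],None,fx=5.6,fy=3.9*1.435,interpolation=cv2.INTER_CUBIC)
h=480
a=a[:480];b=b[:420]
cv2.imwrite("pics/tray_a.png",cv2.cvtColor(a,cv2.COLOR_RGB2BGR));
# top-down height blobs
for n,c in S.items():
    P=cloud(c); f=c["frame"].astype(int); z=P[...,2]
    reg=(P[...,0]>300)&(P[...,0]<1100)&(abs(P[...,1])<600)
    for lo,hi,amin in((36,75,25),):
        m=((z>lo)&(z<hi)&reg&(c["z_map"]>0)).astype(np.uint8)
        k,L,st,ce=cv2.connectedComponentsWithStats(m)
        for i in range(1,k):
            if st[i,4]<amin: continue
            q=P[L==i]; (cc,r)=cv2.minEnclosingCircle(q[:,:2].astype(np.float32))
            print(n,ce[i].round(),st[i,4],"c",np.round(cc),"r",round(r,1),"zmax",q[:,2].max().round(1), "mean",q.mean(0).round())
    # white
    hsv=cv2.cvtColor(c["frame"],cv2.COLOR_RGB2HSV)
    m=((hsv[...,1]<60)&(hsv[...,2]>140)&reg).astype(np.uint8)
    k,L,st,ce=cv2.connectedComponentsWithStats(m)
    for i in range(1,k):
        if st[i,4]>400:
            q=P[L==i]; print(n,"white",ce[i].round(),st[i,4],"med",np.median(q,0).round(1),"zmax",q[:,2].max().round(1),[ (round(l), np.round(cv2.minEnclosingCircle(q[(q[:,2]>l)&(q[:,2]<u)][:,:2].astype(np.float32)),1) if 0 else None) for l,u in()])
            for l,u in((12,24),(40,60),(78,92)):
                w=q[(q[:,2]>l)&(q[:,2]<u)][:,:2].astype(np.float32)
                if len(w)>8: 
                    e=cv2.minEnclosingCircle(w); print("   ",l,u,len(w),np.round(e[0],1),round(e[1],1),w.mean(0))
E
```

```text
scene [356. 103.] 55 c [381. 580.] r 12.5 zmax 58.3 mean [383. 578.  48.]
scene [422. 135.] 112 c [621. 574.] r 39.3 zmax 75.0 mean [621. 574.  66.]
scene [332. 142.] 503 c [459. 356.] r 75.3 zmax 74.9 mean [433. 394.  56.]
scene [329. 175.] 484 c [472. 332.] r 81.0 zmax 75.0 mean [501. 291.  56.]
scene [470. 175.] 86 c [792. 535.] r 52.6 zmax 75.0 mean [796. 545.  48.]
scene [459. 190.] 78 c [801. 480.] r 21.5 zmax 75.0 mean [799. 478.  51.]
scene [478. 225.] 530 c [890. 493.] r 120.0 zmax 75.0 mean [894. 403.  56.]
scene [298. 221.] 69 c [531. 122.] r 11.9 zmax 56.5 mean [534. 121.  49.]
scene [353. 297.] 165 c [767.  47.] r 26.4 zmax 74.6 mean [774.  33.  56.]
scene [184. 303.] 299 c [ 481. -231.] r 23.3 zmax 73.0 mean [ 485. -234.   60.]
scene [236. 303.] 218 c [ 575. -156.] r 21.3 zmax 73.4 mean [ 575. -156.   57.]
scene [203. 328.] 318 c [ 557. -245.] r 22.7 zmax 73.6 mean [ 562. -248.   60.]
scene [150. 328.] 252 c [ 466. -321.] r 21.9 zmax 72.0 mean [ 472. -325.   60.]
scene [172. 354.] 325 c [ 551. -331.] r 21.4 zmax 71.4 mean [ 555. -332.   59.]
scene [305. 360.] 538 c [ 78
[... 1664 characters left out ...]

side [117. 257.] 470 c [807. 533.] r 69.3 zmax 74.9 mean [811. 536.  53.]
side [239. 261.] 399 c [470. 341.] r 75.7 zmax 74.8 mean [506. 306.  56.]
side [243. 295.] 364 c [456. 350.] r 81.3 zmax 75.0 mean [415. 387.  56.]
side [205. 353.] 70 c [377. 584.] r 12.0 zmax 59.5 mean [375. 584.  50.]
side white [271. 231.] 1485 med [524.2 130.7  19.4] zmax 58.6 []
    12 24 1378 [527.9 124.7] 84.8 [525.91034 127.98227]
    40 60 41 [526.8 124.5] 13.0 [527.21234 125.7243 ]
side white [241. 280.] 1994 med [469.2 333.5  16.4] zmax 92.6 []
    12 24 118 [462.1 347.4] 81.1 [453.53598 352.97482]
    40 60 229 [459.9 346.3] 82.7 [457.11115 346.61118]
    78 92 300 [463.8 350.2] 83.9 [460.41708 351.03824]
```

View pics/tray_a.png

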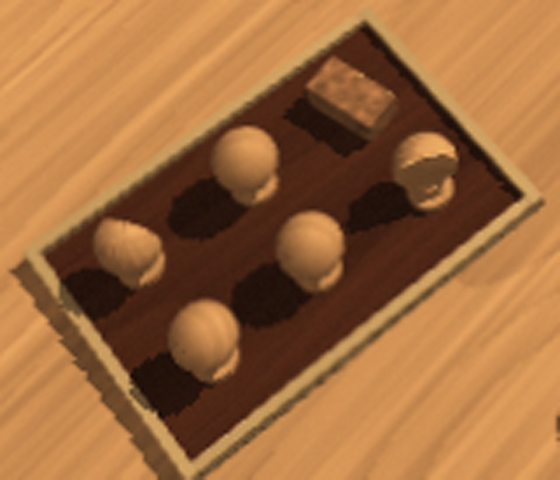

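Of the five knobs, (236,305) has a flat face and (151,329) has an odd, pointed outline. The other three, at (186,304), (204,328) and (173,354), look whole and round. I'll confirm this with the wrist camera from above the tray.

Emit:
servo_tool --pt "0 0 0 0.9 -0.5 0 1" --pt "0 0 0 1 -0.56 0 1" --pt "0 0 0 1 -0.56 0 1" --pt "0 0 0 1 -0.56 0 1" --pt "0 0 0 1 -0.56 0 1"

```text
clock: 0.6
position: [293.4, -488.0, 404.4]
ee_rot: [-180.0, 0.0, 18.5]
ft_force: [0.2, -0.2, -1.0]
grip_width: 85.2
grip_force: 0.0
```

Emit:
servo_tool --pt "0 0 0 1 -0.56 0 1" --pt "0 0 0 1 -0.56 0 1" --pt "0 0 0 1 -0.56 0 1" --pt "0 0 0 1 -0.56 0 1" --pt "0 0 0 1 -0.56 0 1"

```text
clock: 1.1
position: [389.7, -381.9, 404.5]
ee_rot: [-180.0, 0.0, 18.5]
ft_force: [-0.4, -1.2, 0.4]
grip_width: 85.4
grip_force: 0.0
```

Emit:
servo_tool --pt "0 0 0 1 -0.56 0 1" --pt "0 0 0 1 -0.56 0 1" --pt "0 0 0 1 -0.56 0 1" --pt "0 0 0 1 -0.56 0 1" --pt "0 0 0 0.5 -0.3 0 1"

```text
clock: 1.6
position: [476.7, -285.5, 404.5]
ee_rot: [-180.0, 0.0, 18.6]
ft_force: [-0.5, -0.7, -1.5]
grip_width: 85.4
grip_force: 0.0
```

```bash
python3 - <<'E'
from h import *
c=grab("wrist"); s=readout.sense(); print(s["clock"],s["position"],s["ee_rot"],c["pose"].round(2).tolist())
print(cloud(c)[[60,210,360],280].round())
cv2.imwrite("pics/w1.png",cv2.cvtColor(c["frame"],cv2.COLOR_RGB2BGR))
E
```

```text
1.65 [ 477.14354594 -284.8753036   404.50124653] [-1.79971849e+02 -8.04394953e-03  1.86032426e+01] [[0.32, -0.91, -0.26, 543.17], [-0.95, -0.31, -0.09, -262.63], [-0.0, 0.28, -0.96, 373.27], [0.0, 0.0, 0.0, 1.0]]
[[ 596. -249.    7.]
 [ 446. -300.    7.]
 [ 245. -369.   -0.]]
```

View pics/w1.png

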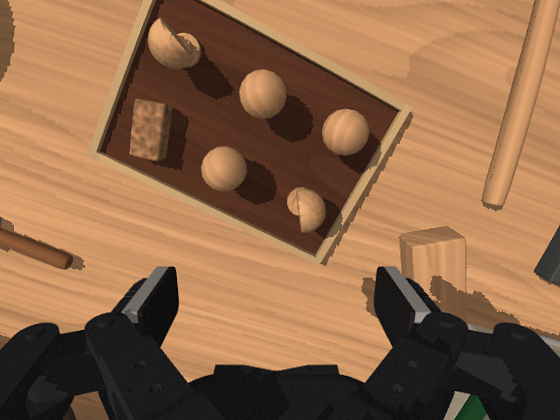

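The wrist view shows flat faces only on the knobs at (174,43) and (306,210). Those at (263,93), (346,132) and (224,168) are whole. Now I'll measure the rejects' axes and flat directions and confirm on a crop.

```bash
cat >> h.py <<'E'
def proj(c,p):
    q=(np.atleast_2d(p)-c["pose"][:3,3])@c["pose"][:3,:3]; k,d=K(c)
    return cv2.projectPoints(q,np.zeros(3),np.zeros(3),k,d)[0][:,0]
def heads(c,lo=30):
    P=cloud(c); m=((P[...,2]>lo)&(P[...,2]<85)&(c["z_map"]>0)).astype(np.uint8)
    k,L,st,ce=cv2.connectedComponentsWithStats(m); out=[]
    for i in range(1,k):
        if not 300<st[i,4]<4000: continue
        q=P[L==i]; h=cv2.convexHull(q[:,:2].astype(np.float32)); (x,y),r=cv2.minEnclosingCircle(h)
        if r>35: continue
        M=cv2.moments(h); g=np.array([M["m10"],M["m01"]])/M["m00"]; d=np.array([x,y])-g
        out.append(dict(px=ce[i].round(),c=np.array([x,y]),r=r,area=M["m00"],off=np.hypot(*d),flat=np.degrees(np.arctan2(d[1],d[0])),zmax=q[:,2].max()))
    return out
E
python3 - <<'E'
from h import *
c=dict(np.load("wrist.npz")); im=c["frame"].copy()
im=cv2.resize(im[0:270,80:440],None,fx=2,fy=2,interpolation=cv2.INTER_CUBIC)
for o in heads(c):
    print(o)
    a=np.radians(o["flat"]); u=np.array([np.cos(a),np.sin(a)]); n=np.array([-u[1],u[0]])
    z=47
    t=np.linspace(0,6.29,60); C=np.c_[o["c"]+22*np.c_[np.cos(t),np.sin(t)],np.full(60,z)]
    l=[np.r_[o["c"]+5*u+21*n,z],np.r_[o["c"]+5*u-21*n,z]]
    for p in (C,l):
        cv2.polylines(im,[((proj(c,np.array(p))-[80,0])*2).astype(np.int32)],False,(0,0,255),1)
cv2.imwrite("pics/w1c.png",cv2.cvtColor(im,cv2.COLOR_RGB2BGR))
E
```

```text
{'px': array([168.,  46.]), 'c': array([ 573.73779297, -155.61169434]), 'r': 21.831953048706055, 'area': 1001.4533640160225, 'off': np.float64(4.92097000944406), 'flat': np.float64(-31.083957586908593), 'zmax': np.float64(69.56337367052618)}
{'px': array([262.,  94.]), 'c': array([ 556.36254883, -245.31665039]), 'r': 21.8420352935791, 'area': 1376.566303415224, 'off': np.float64(0.14936996961230425), 'flat': np.float64(101.58674992105475), 'zmax': np.float64(69.5752306694875)}
{'px': array([147., 129.]), 'c': array([ 488.59362793, -144.8677063 ]), 'r': 31.879928588867188, 'area': 1817.5750264584785, 'off': np.float64(0.127704967249351), 'flat': np.float64(31.049586907318336), 'zmax': np.float64(35.741224923964296)}
{'px': array([345., 131.]), 'c': array([ 549.43817139, -329.08413696]), 'r': 21.638710021972656, 'area': 1398.9672418013215, 'off': np.float64(0.1421049129158798), 'flat': np.float64(-109.33041139451728), 'zmax': np.float64(69.51958308831297)}
{'px': array([223., 168.]), 'c': array([ 479.78701782, -230.55847168]), 'r': 21.599302291870117, 'area': 1374.583723442629, 'off': np.float64(0.14509207864344265), 'flat': np.float64(108.12948822562862), 'zmax': np.float64(69.28052507874827)}
{'px': array([309., 209.]), 'c': array([ 464.7203064 , -318.07818604]), 'r': 21.63799476623535, 'area': 934.337349797599, 'off': np.float64(5.825063111976903), 'flat': np.float64(118.69329468777454), 'zmax': np.float64(69.46940146968029)}
{'px': array([465., 408.]), 'c': array([ 296.98556519, -578.02258301]), 'r': 32.57274627685547, 'area': 995.8181212227792, 'off': np.float64(6.248985778943104), 'flat': np.float64(116.57638344662158), 'zmax': np.float64(84.92993735351547)}
```

View pics/w1c.png

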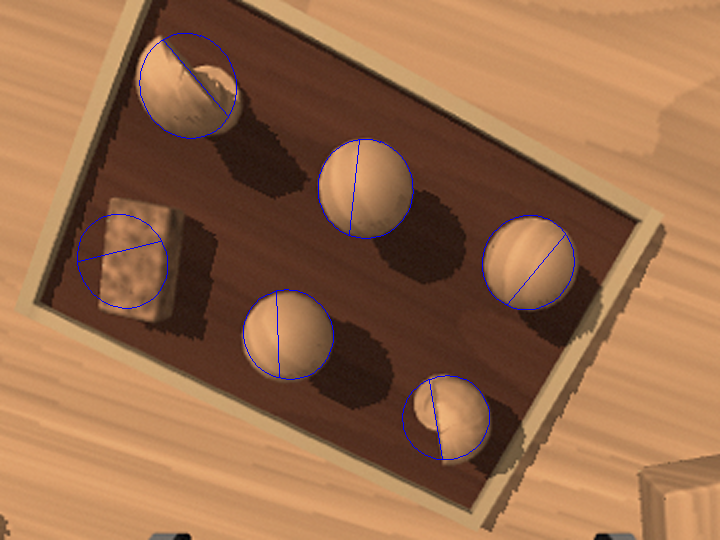

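The crop confirms it: the rejects are the knobs at wrist (174,43) and (306,210). Their axes are (574,-156) with the flat facing -31°, and (465,-318) with the flat facing 118°. I'll start with the near one, gripping across the flat at yaw 28.

Emit:
servo_tool --pt "0 0 -0.78 0 0 1 1" --pt "0 0 -0.78 0 0 1 1" --pt "0 0 -0.78 0 0 1 1" --pt "0 0 0 -0.53 0.64 1 1" --pt "0 0 0 -0.53 0.64 1 1" --force 40

```text
clock: 2.15
position: [466.6, -328.4, 278.8]
ee_rot: [180.0, 0.0, 27.9]
ft_force: [0.6, -0.6, 0.0]
grip_width: 85.2
grip_force: 0.0
```

Emit:
servo_tool --pt "0 0 0 0 0 0 1" --pt "0 0 0 0 0 0 1"

```text
clock: 2.35
position: [466.7, -328.2, 279.5]
ee_rot: [-179.9, 0.0, 27.8]
ft_force: [0.9, 0.2, 0.5]
grip_width: 85.2
grip_force: 0.0
```

```bash
cat >> h.py <<'E'
def go(x,y,z):
    "target TCP -> tool axis deltas in shift units (2.5 cm)"
    from scipy.spatial.transform import Rotation as R
    s=readout.sense(); d=np.array([x,y,z])-s["position"]
    u=R.from_euler("xyz",s["ee_rot"],degrees=True).inv().apply(d)/25
    print("t",round(float(s["clock"]),2),"pos",s["position"].round(1),"rot",s["ee_rot"].round(1),"need",u.round(2),"max rows",abs(u).max().round(1))
E
python3 - <<'E'
from h import *
go(468.7,-325.6,201)
c=grab("wrist")
for o in heads(c,34): print(o["px"],o["c"].round(1),o["r"],o["flat"].round(1))
E
```

```text
t 2.35 pos [ 466.7 -328.2  279.5] rot [-179.9    0.    27.8] need [ 0.12 -0.05  3.14] max rows 3.1
[271. 227.] [ 464.9 -318.7] 21.741165161132812 118.8
[470. 311.] [ 468.6 -479.6] 25.432384490966797 146.1
[461. 407.] [ 402.9 -529.7] 18.432138442993164 -30.9
```

Emit:
servo_tool --pt "0 0 0 0.1 -0.05 1 1" --pt "0 0 0 0 0 1 1" --pt "0 0 0 0 0 0.8 1" --pt "0 0 0 0 0 0.33 1" --pt "0 0 0 0 0 0 -0.2"

```text
clock: 2.9
position: [468.9, -325.0, 201.6]
ee_rot: [-180.0, 0.0, 27.9]
ft_force: [-0.3, -0.3, 0.7]
grip_width: 73.2
grip_force: 0.0
```

Emit:
servo_tool --pt "0 0 0 0 0 0 -0.6" --pt "0 0 0 0 0 0 -1" --pt "0 0 0 0 0 0 -1" --pt "0 0 0 0 0 0 -1" --pt "0 0 0 0 0 0 -1"

```text
clock: 3.4
position: [469.0, -325.6, 202.9]
ee_rot: [179.9, -0.1, 27.8]
ft_force: [-0.5, 0.1, 9.0]
grip_width: 25.8
grip_force: 56.1
```

Emit:
servo_tool --pt "0 0 0 0 0 0 -1" --pt "0 0 0 0 0 0 -1" --pt "0 0 0 0 0 -0.2 -1"

```text
clock: 3.7
position: [468.8, -325.4, 207.0]
ee_rot: [180.0, -0.0, 27.9]
ft_force: [0.6, 0.5, -0.1]
grip_width: 25.7
grip_force: 55.9
```

```bash
cat >> h.py <<'E'
def plan(x,y,z,yaw,n=None,start=None):
    "straight line rows from the present pose to the target (tool down)"
    s=readout.sense(); p=np.array(start[:3] if start else s["position"]); y0=start[3] if start else s["ee_rot"][2]
    d=np.array([x,y,z])-p; dy=(yaw-y0+180)%360-180
    if n is None: n=int(np.ceil(max(np.hypot(*d[:2])/24,abs(d[2])/24,abs(dy)/3.9)))
    yy=np.radians(y0+dy*(np.arange(n)+.5)/n)
    print("t",round(float(s["clock"]),2),"pos",p.round(1),"yaw",round(float(y0),1),"n",n,"rz",round(-dy/4/n,2))
    for i in range(n):
        print([0,0,round(-dy/4/n,2)]+[round(float(v),2) for v in (np.array([np.cos(yy[i])*d[0]+np.sin(yy[i])*d[1],np.sin(yy[i])*d[0]-np.cos(yy[i])*d[1],-d[2]])/n/25)])
E
python3 - <<'E'
from h import *
plan(467,313,330,90,n=28,start=(468.8,-325.4,307,27.9))
E
```

```text
t 3.7 pos [ 468.8 -325.4  307. ] yaw 27.9 n 28 rz -0.55
[0, 0, -0.55, 0.44, -0.8, -0.03]
[0, 0, -0.55, 0.47, -0.78, -0.03]
[0, 0, -0.55, 0.5, -0.76, -0.03]
[0, 0, -0.55, 0.53, -0.74, -0.03]
[0, 0, -0.55, 0.56, -0.72, -0.03]
[0, 0, -0.55, 0.59, -0.7, -0.03]
[0, 0, -0.55, 0.61, -0.68, -0.03]
[0, 0, -0.55, 0.64, -0.65, -0.03]
[0, 0, -0.55, 0.66, -0.63, -0.03]
[0, 0, -0.55, 0.69, -0.6, -0.03]
[0, 0, -0.55, 0.71, -0.57, -0.03]
[0, 0, -0.55, 0.73, -0.55, -0.03]
[0, 0, -0.55, 0.75, -0.52, -0.03]
[0, 0, -0.55, 0.77, -0.49, -0.03]
[0, 0, -0.55, 0.79, -0.46, -0.03]
[0, 0, -0.55, 0.81, -0.43, -0.03]
[0, 0, -0.55, 0.82, -0.4, -0.03]
[0, 0, -0.55, 0.84, -0.36, -0.03]
[0, 0, -0.55, 0.85, -0.33, -0.03]
[0, 0, -0.55, 0.86, -0.3, -0.03]
[0, 0, -0.55, 0.87, -0.26, -0.03]
[0, 0, -0.55, 0.88, -0.23, -0.03]
[0, 0, -0.55, 0.89, -0.2, -0.03]
[0, 0, -0.55, 0.9, -0.16, -0.03]
[0, 0, -0.55, 0.9, -0.13, -0.03]
[0, 0, -0.55, 0.91, -0.09, -0.03]
[0, 0, -0.55, 0.91, -0.06, -0.03]
[0, 0, -0.55, 0.91, -0.02, -0.03]
```

Emit:
servo_tool --pt "0 0 0 0 0 -0.8 -1" --pt "0 0 0 0 0 -0.8 -1" --pt "0 0 0 0 0 -0.8 -1" --pt "0 0 0 0 0 -0.8 -1" --pt "0 0 0 0 0 -0.8 -1"

```text
clock: 4.2
position: [468.6, -325.2, 307.8]
ee_rot: [180.0, -0.0, 27.9]
ft_force: [-0.5, 0.5, -0.5]
grip_width: 26.1
grip_force: 55.9
```

Emit:
servo_tool --pt "0 0 -0.55 0.44 -0.8 -0.03 -1" --pt "0 0 -0.55 0.47 -0.78 -0.03 -1" --pt "0 0 -0.55 0.5 -0.76 -0.03 -1" --pt "0 0 -0.55 0.53 -0.74 -0.03 -1" --pt "0 0 -0.55 0.56 -0.72 -0.03 -1"

```text
clock: 4.7
position: [470.7, -210.5, 310.7]
ee_rot: [180.0, -0.0, 38.9]
ft_force: [-0.3, -0.1, -0.3]
grip_width: 25.4
grip_force: 55.9
```

Emit:
servo_tool --pt "0 0 -0.55 0.59 -0.7 -0.03 -1" --pt "0 0 -0.55 0.61 -0.68 -0.03 -1" --pt "0 0 -0.55 0.64 -0.65 -0.03 -1" --pt "0 0 -0.55 0.66 -0.63 -0.03 -1" --pt "0 0 -0.55 0.69 -0.6 -0.03 -1"

```text
clock: 5.2
position: [473.0, -96.4, 314.5]
ee_rot: [180.0, -0.0, 49.9]
ft_force: [1.0, -0.0, -1.4]
grip_width: 26.0
grip_force: 55.9
```

Emit:
servo_tool --pt "0 0 -0.55 0.71 -0.57 -0.03 -1" --pt "0 0 -0.55 0.73 -0.55 -0.03 -1" --pt "0 0 -0.55 0.75 -0.52 -0.03 -1" --pt "0 0 -0.55 0.77 -0.49 -0.03 -1" --pt "0 0 -0.55 0.79 -0.46 -0.03 -1"

```text
clock: 5.7
position: [475.2, 17.7, 318.2]
ee_rot: [180.0, -0.0, 60.9]
ft_force: [-0.3, -0.5, -0.7]
grip_width: 25.5
grip_force: 55.9
```

Emit:
servo_tool --pt "0 0 -0.55 0.81 -0.43 -0.03 -1" --pt "0 0 -0.55 0.82 -0.4 -0.03 -1" --pt "0 0 -0.55 0.84 -0.36 -0.03 -1" --pt "0 0 -0.55 0.85 -0.33 -0.03 -1" --pt "0 0 -0.55 0.86 -0.3 -0.03 -1"

```text
clock: 6.2
position: [477.6, 131.8, 322.0]
ee_rot: [180.0, -0.0, 71.9]
ft_force: [0.2, 0.2, -0.5]
grip_width: 25.8
grip_force: 55.9
```

Emit:
servo_tool --pt "0 0 -0.55 0.87 -0.26 -0.03 -1" --pt "0 0 -0.55 0.88 -0.23 -0.03 -1" --pt "0 0 -0.55 0.89 -0.2 -0.03 -1" --pt "0 0 -0.55 0.9 -0.16 -0.03 -1" --pt "0 0 -0.55 0.9 -0.13 -0.03 -1"

```text
clock: 6.7
position: [480.2, 245.6, 325.7]
ee_rot: [180.0, -0.0, 82.9]
ft_force: [-0.1, 0.4, -0.7]
grip_width: 25.5
grip_force: 55.9
```

Emit:
servo_tool --pt "0 0 -0.55 0.91 -0.09 -0.03 -1" --pt "0 0 -0.55 0.91 -0.06 -0.03 -1" --pt "0 0 -0.55 0.6 -0.02 -0.03 -1" --pt "0 0 0 0 0 0 -1" --pt "0 0 0 0 0 0 -1"

```text
clock: 7.2
position: [481.5, 305.0, 327.4]
ee_rot: [-180.0, 0.0, 89.4]
ft_force: [0.4, -0.1, -0.9]
grip_width: 25.5
grip_force: 55.9
```

```bash
python3 - <<'E'
from h import *
c=grab("wrist"); P=cloud(c)
s=readout.sense();print(s["position"],s["ee_rot"],s["grip_width"])
m=(P[...,2]>80)&(P[...,2]<92)&(np.hypot(P[...,0]-464,P[...,1]-347)<100)&(c["z_map"]>0)
q=P[m]; r=np.hypot(q[:,0]-464,q[:,1]-347); q=q[r>60]
A=np.c_[2*q[:,:2],np.ones(len(q))]; x=np.linalg.lstsq(A,(q[:,:2]**2).sum(1),rcond=None)[0]; print(len(q),x[:2],np.sqrt(x[2]+x[0]**2+x[1]**2))
cv2.imwrite("pics/w2.png",cv2.cvtColor(c["frame"],cv2.COLOR_RGB2BGR))
for n in("scene","side"): grab(n)
E
```

```text
[481.57710354 304.7093311  327.39506982] [-1.79980678e+02  2.49496954e-02  8.94061573e+01] 25.27421277203481
6518 [464.26734025 346.68525578] 77.37979290992199
```

View pics/w2.png

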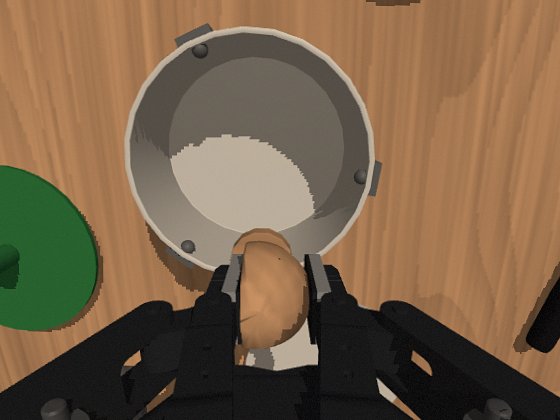

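The wrist view shows the tub rim centred at (250,150), i.e. (464,347), with catches at (200,50), (360,177) and (188,246). The reject is held at (270,290). Lowering it into the near half of the tub.

Emit:
servo_tool --pt "0 0 0 0.33 -0.46 0.3 -1" --pt "0 0 0 0 0 0.9 -1" --pt "0 0 0 0 0 0.9 -1" --pt "0 0 0 0 0 0.9 -1" --pt "0 0 0 0 0 0.9 -1"

```text
clock: 7.85
position: [469.4, 313.7, 228.7]
ee_rot: [-180.0, 0.0, 89.4]
ft_force: [0.2, -0.3, -1.4]
grip_width: 25.4
grip_force: 55.9
```

Emit:
servo_tool --pt "0 0 0 0 0 0.7 -1" --pt "0 0 0 0 0 0.36 -1" --pt "0 0 0 0 0 0 -1" --pt "0 0 0 0 0 0 0.05" --pt "0 0 0 0 0 0 0.05"

```text
clock: 8.35
position: [470.0, 313.9, 204.2]
ee_rot: [180.0, -0.0, 89.5]
ft_force: [-3.6, 2.6, 1.0]
grip_width: 44.7
grip_force: 0.0
```

Emit:
servo_tool --pt "0 0 0 0 0 0 0.05" --pt "0 0 0 0 0 -0.5 0.05" --pt "0 0 0 0 0 -1 0.05" --pt "0 0 0 0 0 -1 0.05" --pt "0 0 0 0 0 -1 0.05"

```text
clock: 8.85
position: [470.3, 313.5, 293.0]
ee_rot: [179.9, -0.0, 89.4]
ft_force: [0.6, 0.2, 0.3]
grip_width: 44.6
grip_force: 0.0
```

```bash
python3 - <<'E'
from h import *
s=readout.sense();p=s["position"]
a=np.radians(-31); print("A grasp",573.7-8.5*np.cos(a),-155.6-8.5*np.sin(a))
plan(566.4,-151.2,p[2]+8,59)
E
```

```text
A grasp 566.4140779440321 -151.22217636326454
t 8.85 pos [470.3 313.5 293. ] yaw 89.4 n 20 rz 0.38
[0, 0, np.float64(0.38), -0.92, 0.21, -0.02]
[0, 0, np.float64(0.38), -0.92, 0.24, -0.02]
[0, 0, np.float64(0.38), -0.91, 0.26, -0.02]
[0, 0, np.float64(0.38), -0.9, 0.29, -0.02]
[0, 0, np.float64(0.38), -0.9, 0.31, -0.02]
[0, 0, np.float64(0.38), -0.89, 0.33, -0.02]
[0, 0, np.float64(0.38), -0.88, 0.36, -0.02]
[0, 0, np.float64(0.38), -0.87, 0.38, -0.02]
[0, 0, np.float64(0.38), -0.86, 0.4, -0.02]
[0, 0, np.float64(0.38), -0.85, 0.43, -0.02]
[0, 0, np.float64(0.38), -0.84, 0.45, -0.02]
[0, 0, np.float64(0.38), -0.82, 0.47, -0.02]
[0, 0, np.float64(0.38), -0.81, 0.49, -0.02]
[0, 0, np.float64(0.38), -0.8, 0.51, -0.02]
[0, 0, np.float64(0.38), -0.78, 0.54, -0.02]
[0, 0, np.float64(0.38), -0.77, 0.56, -0.02]
[0, 0, np.float64(0.38), -0.75, 0.58, -0.02]
[0, 0, np.float64(0.38), -0.74, 0.6, -0.02]
[0, 0, np.float64(0.38), -0.72, 0.62, -0.02]
[0, 0, np.float64(0.38), -0.71, 0.63, -0.02]
```

Emit:
servo_tool --pt "0 0 0.38 -0.92 0.21 -0.1 0.05" --pt "0 0 0.38 -0.92 0.24 -0.1 0.05" --pt "0 0 0.38 -0.91 0.26 -0.1 0.05" --pt "0 0 0.38 -0.9 0.29 -0.02 1" --pt "0 0 0.38 -0.9 0.31 -0.02 1"

```text
clock: 9.35
position: [496.0, 197.0, 300.8]
ee_rot: [179.9, -0.0, 81.8]
ft_force: [0.2, -0.3, -0.2]
grip_width: 72.4
grip_force: 0.0
```

Emit:
servo_tool --pt "0 0 0.38 -0.89 0.33 -0.02 1" --pt "0 0 0.38 -0.88 0.36 -0.02 1" --pt "0 0 0.38 -0.87 0.38 -0.02 1" --pt "0 0 0.38 -0.86 0.4 -0.02 1" --pt "0 0 0.38 -0.85 0.43 -0.02 1"

```text
clock: 9.85
position: [521.5, 80.9, 303.2]
ee_rot: [179.9, -0.0, 74.2]
ft_force: [0.0, 0.1, -0.3]
grip_width: 85.6
grip_force: 0.0
```

Emit:
servo_tool --pt "0 0 0.38 -0.84 0.45 -0.02 1" --pt "0 0 0.38 -0.82 0.47 -0.02 1" --pt "0 0 0.38 -0.81 0.49 -0.02 1" --pt "0 0 0.38 -0.8 0.51 -0.02 1" --pt "0 0 0.38 -0.78 0.54 -0.02 1"

```text
clock: 10.35
position: [547.1, -34.9, 305.7]
ee_rot: [179.9, -0.0, 66.6]
ft_force: [0.6, 0.7, -0.3]
grip_width: 85.5
grip_force: 0.0
```

Emit:
servo_tool --pt "0 0 0.38 -0.77 0.56 -0.02 1" --pt "0 0 0.38 -0.75 0.58 -0.02 1" --pt "0 0 0.38 -0.74 0.6 -0.02 1" --pt "0 0 0.38 -0.6 0.5 -0.02 1" --pt "0 0 0.38 0 0 0 1"

```text
clock: 10.85
position: [567.0, -124.4, 307.2]
ee_rot: [179.9, -0.0, 58.8]
ft_force: [0.3, 0.4, 0.3]
grip_width: 85.2
grip_force: 0.0
```

Emit:
servo_tool --pt "0 0 0 0 0 0 1" --pt "0 0 0 0 0 0 1"

```text
clock: 11.05
position: [566.5, -121.7, 306.6]
ee_rot: [-180.0, 0.0, 59.1]
ft_force: [-0.4, 0.5, 0.2]
grip_width: 85.4
grip_force: 0.0
```

```bash
python3 - <<'E'
from h import *
c=grab("wrist")
for o in heads(c,34): print(o["px"],o["c"].round(1),round(o["r"],1),o["flat"].round(1))
plan(566.4,-151.2,201,59)
E
```

```text
[543. 103.] [ 779.3 -152.4] 26.9 -21.8
[302. 251.] [ 574.3 -154.5] 21.7 -35.1
[345. 347.] [ 557.3 -243.7] 21.7 -121.7
[256. 359.] [ 484.2 -223.7] 19.7 -122.3
t 11.1 pos [ 566.6 -121.6  306.6] yaw 59.1 n 5 rz 0.01
[0, 0, np.float64(0.01), -0.2, 0.12, 0.84]
[0, 0, np.float64(0.01), -0.2, 0.12, 0.84]
[0, 0, np.float64(0.01), -0.2, 0.12, 0.84]
[0, 0, np.float64(0.01), -0.2, 0.12, 0.84]
[0, 0, np.float64(0.01), -0.2, 0.12, 0.84]
```

Emit:
servo_tool --pt "0 0 0.25 0 0 0 0.41" --pt "0 0 0.25 -0.48 0.32 0.4 0.41" --pt "0 0 0 -0.48 0.32 0.5 0.41" --pt "0 0 0 0 0 0.5 0.41" --pt "0 0 0 0 0 0 0.41"

```text
clock: 11.6
position: [566.9, -151.8, 268.9]
ee_rot: [-179.8, 0.0, 57.0]
ft_force: [-0.4, 0.3, 0.3]
grip_width: 60.0
grip_force: 0.0
```

Emit:
servo_tool --pt "0 0 0 0 0 0 0.41" --pt "0 0 0 0 0 0 0.41"

```text
clock: 11.8
position: [567.5, -151.0, 271.6]
ee_rot: [180.0, 0.0, 57.1]
ft_force: [0.2, 0.2, 1.2]
grip_width: 60.1
grip_force: 0.0
```

```bash
python3 - <<'E'
from h import *
go(566.9,-150.5,201)
c=grab("wrist")
for o in heads(c,34): print(o["px"],o["c"].round(1),round(o["r"],1),o["flat"].round(1))
E
```

```text
t 11.8 pos [ 567.5 -151.   271.6] rot [180.    0.   57.1] need [ 0.01 -0.03  2.82] max rows 2.8
[551.  49.] [ 767.7 -148.5] 23.4 -23.3
[280. 235.] [ 574.3 -154.5] 21.5 -35.2
[332. 343.] [ 555.2 -234.9] 19.6 -134.9
[232. 361.] [ 483.1 -222.5] 19.2 -135.3
```

Emit:
servo_tool --pt "0 0 0.3 0 -0.03 0.9 0.41" --pt "0 0 0 0 0 0.9 0.41" --pt "0 0 0 0 0 0.7 0.41" --pt "0 0 0 0 0 0.32 0.41" --pt "0 0 0 0 0 0 0"

```text
clock: 12.35
position: [566.7, -150.6, 200.5]
ee_rot: [-179.9, 0.0, 55.9]
ft_force: [0.9, -0.5, 0.2]
grip_width: 47.2
grip_force: 0.0
```

Emit:
servo_tool --pt "0 0 0 0 0 0 -0.4" --pt "0 0 0 0 0 0 -1" --pt "0 0 0 0 0 0 -1" --pt "0 0 0 0 0 0 -1" --pt "0 0 0 0 0 0 -1"

```text
clock: 12.85
position: [567.4, -151.0, 202.8]
ee_rot: [179.8, -0.1, 55.9]
ft_force: [1.0, -0.8, 6.7]
grip_width: 25.5
grip_force: 72.9
```

Emit:
servo_tool --pt "0 0 0 0 0 0 -1" --pt "0 0 0 0 0 -0.2 -1" --pt "0 0 0 0 0 -0.6 -1" --pt "0 0 0 0 0 -0.8 -1" --pt "0 0 0 0 0 -1 -1"

```text
clock: 13.35
position: [566.5, -150.7, 267.3]
ee_rot: [-179.9, 0.0, 55.9]
ft_force: [-1.0, -0.2, 0.4]
grip_width: 25.5
grip_force: 71.5
```

Emit:
servo_tool --pt "0 0 0 0 0 -1 -1" --pt "0 0 0 0 0 -1 -1" --pt "0 0 0 0 0 -0.7 -1" --pt "0 0 0 0 0 0 -1"

```text
clock: 13.75
position: [566.7, -150.7, 336.9]
ee_rot: [179.7, -0.1, 55.9]
ft_force: [-0.2, -0.6, 0.1]
grip_width: 25.4
grip_force: 71.6
```

```bash
python3 - <<'E'
from h import *
c=grab("scene");c=grab("side")
plan(457,381,335,90)
E
```

```text
t 13.85 pos [ 566.4 -150.6  334. ] yaw 55.9 n 23 rz -0.37
[0, 0, np.float64(-0.37), 0.67, -0.67, -0.0]
[0, 0, np.float64(-0.37), 0.68, -0.65, -0.0]
[0, 0, np.float64(-0.37), 0.7, -0.63, -0.0]
[0, 0, np.float64(-0.37), 0.72, -0.61, -0.0]
[0, 0, np.float64(-0.37), 0.73, -0.6, -0.0]
[0, 0, np.float64(-0.37), 0.75, -0.58, -0.0]
[0, 0, np.float64(-0.37), 0.76, -0.56, -0.0]
[0, 0, np.float64(-0.37), 0.78, -0.54, -0.0]
[0, 0, np.float64(-0.37), 0.79, -0.52, -0.0]
[0, 0, np.float64(-0.37), 0.8, -0.5, -0.0]
[0, 0, np.float64(-0.37), 0.82, -0.47, -0.0]
[0, 0, np.float64(-0.37), 0.83, -0.45, -0.0]
[0, 0, np.float64(-0.37), 0.84, -0.43, -0.0]
[0, 0, np.float64(-0.37), 0.85, -0.41, -0.0]
[0, 0, np.float64(-0.37), 0.86, -0.39, -0.0]
[0, 0, np.float64(-0.37), 0.87, -0.37, -0.0]
[0, 0, np.float64(-0.37), 0.88, -0.34, -0.0]
[0, 0, np.float64(-0.37), 0.89, -0.32, -0.0]
[0, 0, np.float64(-0.37), 0.9, -0.3, -0.0]
[0, 0, np.float64(-0.37), 0.9, -0.27, -0.0]
[0, 0, np.float64(-0.37), 0.91, -0.25, -0.0]
[0, 0, np.float64(-0.37), 0.92, -0.23, -0.0]
[0, 0, np.float64(-0.37), 0.92, -0.2, -0.0]
```

Emit:
servo_tool --pt "0 0 -0.37 0.67 -0.67 0 -1" --pt "0 0 -0.37 0.68 -0.65 0 -1" --pt "0 0 -0.37 0.7 -0.63 0 -1" --pt "0 0 -0.37 0.72 -0.61 0 -1" --pt "0 0 -0.37 0.73 -0.6 0 -1"

```text
clock: 14.35
position: [544.0, -34.0, 332.4]
ee_rot: [-179.9, 0.0, 63.3]
ft_force: [0.2, 1.3, -0.4]
grip_width: 25.5
grip_force: 71.6
```

Emit:
servo_tool --pt "0 0 -0.37 0.75 -0.58 0 -1" --pt "0 0 -0.37 0.76 -0.56 0 -1" --pt "0 0 -0.37 0.78 -0.54 0 -1" --pt "0 0 -0.37 0.79 -0.52 0 -1" --pt "0 0 -0.37 0.8 -0.5 0 -1"

```text
clock: 14.85
position: [521.3, 82.0, 332.5]
ee_rot: [-179.9, 0.0, 70.7]
ft_force: [1.0, 0.5, -0.4]
grip_width: 25.6
grip_force: 71.6
```

Emit:
servo_tool --pt "0 0 -0.37 0.82 -0.47 0 -1" --pt "0 0 -0.37 0.83 -0.45 0 -1" --pt "0 0 -0.37 0.84 -0.43 0 -1" --pt "0 0 -0.37 0.85 -0.41 0 -1" --pt "0 0 -0.37 0.86 -0.39 0 -1"

```text
clock: 15.35
position: [499.3, 198.0, 332.4]
ee_rot: [-179.9, 0.1, 78.1]
ft_force: [-0.2, -0.6, -0.5]
grip_width: 25.8
grip_force: 71.6
```

Emit:
servo_tool --pt "0 0 -0.37 0.87 -0.37 0 -1" --pt "0 0 -0.37 0.88 -0.34 0 -1" --pt "0 0 -0.37 0.89 -0.32 0 -1" --pt "0 0 -0.37 0.5 -0.2 0 -1" --pt "0 0 -0.37 0 0 0 -1"

```text
clock: 15.85
position: [482.6, 280.7, 332.7]
ee_rot: [-179.9, 0.0, 85.6]
ft_force: [-0.3, -0.1, -0.4]
grip_width: 25.7
grip_force: 71.6
```

Emit:
servo_tool --pt "0 0 -0.37 0 0 0 -1" --pt "0 0 -0.37 0 0 0 -1"

```text
clock: 16.05
position: [483.4, 278.9, 333.2]
ee_rot: [-180.0, 0.0, 88.5]
ft_force: [0.1, 0.4, -0.5]
grip_width: 25.7
grip_force: 71.6
```

```bash
python3 - <<'E'
from h import *
c=grab("wrist"); go(457,381,335)
cv2.imwrite("pics/w3.png",cv2.cvtColor(c["frame"],cv2.COLOR_RGB2BGR))
E
```

```text
t 16.1 pos [483.4 278.9 333.3] rot [-180.     0.    88.6] need [ 4.06 -1.16 -0.07] max rows 4.1
```

View pics/w3.png

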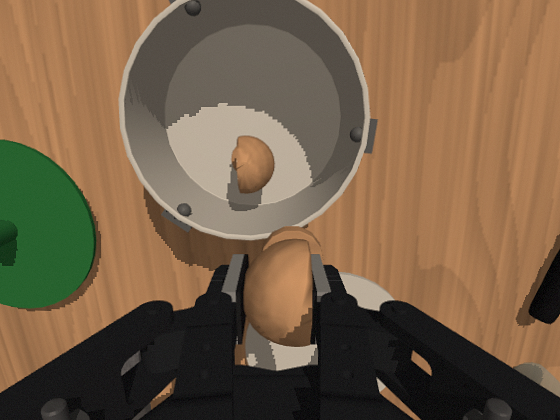

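The first reject stands upright in the tub at (253,164). The second is held, so I'll place it in the far half.

Emit:
servo_tool --pt "0 0 0 0.82 -0.21 0 -1" --pt "0 0 0 0.82 -0.21 0 -1" --pt "0 0 0 0.82 -0.21 0 -1" --pt "0 0 0 0.82 -0.21 0 -1" --pt "0 0 0 0.82 -0.21 0 -1"

```text
clock: 16.6
position: [460.0, 383.0, 333.5]
ee_rot: [180.0, 0.0, 88.4]
ft_force: [-0.1, -0.4, -0.2]
grip_width: 25.5
grip_force: 71.6
```

Emit:
servo_tool --pt "0 0 0 0 0 0.3 -1" --pt "0 0 0 0 0 0.8 -1" --pt "0 0 0 0 0 0.8 -1"

```text
clock: 16.9
position: [460.0, 381.9, 285.2]
ee_rot: [180.0, 0.0, 88.4]
ft_force: [-0.2, 0.2, -0.8]
grip_width: 26.0
grip_force: 71.6
```

```bash
python3 - <<'E'
from h import *
go(460,382,203.5)
E
```

```text
t 16.9 pos [460.  381.9 285.2] rot [180.    0.   88.4] need [ 0.01 -0.    3.27] max rows 3.3
```

Emit:
servo_tool --pt "0 0 0 0 0 0.8 -1" --pt "0 0 0 0 0 0.8 -1" --pt "0 0 0 0 0 0.8 -1" --pt "0 0 0 0 0 0.6 -1" --pt "0 0 0 0 0 0.25 -1"

```text
clock: 17.4
position: [459.9, 382.0, 203.1]
ee_rot: [-179.9, 0.1, 88.4]
ft_force: [-0.4, 0.6, 0.7]
grip_width: 25.5
grip_force: 71.6
```

Emit:
servo_tool --pt "0 0 0 0 0 0 -1" --pt "0 0 0 0 0 0 -0.05" --pt "0 0 0 0 0 0 -0.05" --pt "0 0 0 0 0 0 -0.05" --pt "0 0 0 0 0 -0.4 -0.05"

```text
clock: 17.9
position: [459.7, 382.8, 214.8]
ee_rot: [-180.0, 0.0, 88.4]
ft_force: [-0.2, 0.5, 0.5]
grip_width: 40.5
grip_force: 0.0
```

Emit:
servo_tool --pt "0 0 0 0 0 -0.8 -0.05" --pt "0 0 0 0 0 -1 -0.05" --pt "0 0 0 0 0 -1 -0.05" --pt "0 0 0 0 0 -1 -0.05" --pt "0 0 0 0 0 -0.6 -0.05"

```text
clock: 18.4
position: [459.4, 383.1, 327.7]
ee_rot: [179.9, -0.1, 88.4]
ft_force: [-0.0, 0.3, 0.1]
grip_width: 40.8
grip_force: 0.0
```

```bash
python3 - <<'E'
from h import *
plan(530,60,330,88.4)
E
```

```text
t 18.4 pos [459.4 383.1 327.7] yaw 88.4 n 14 rz 0.0
[0, 0, np.float64(0.0), -0.92, 0.23, -0.01]
[0, 0, np.float64(0.0), -0.92, 0.23, -0.01]
[0, 0, np.float64(0.0), -0.92, 0.23, -0.01]
[0, 0, np.float64(0.0), -0.92, 0.23, -0.01]
[0, 0, np.float64(0.0), -0.92, 0.23, -0.01]
[0, 0, np.float64(0.0), -0.92, 0.23, -0.01]
[0, 0, np.float64(0.0), -0.92, 0.23, -0.01]
[0, 0, np.float64(0.0), -0.92, 0.23, -0.01]
[0, 0, np.float64(0.0), -0.92, 0.23, -0.01]
[0, 0, np.float64(0.0), -0.92, 0.23, -0.01]
[0, 0, np.float64(0.0), -0.92, 0.23, -0.01]
[0, 0, np.float64(0.0), -0.92, 0.23, -0.01]
[0, 0, np.float64(0.0), -0.92, 0.23, -0.01]
[0, 0, np.float64(0.0), -0.92, 0.23, -0.01]
```

Emit:
servo_tool --pt "0 0 0 -0.92 0.23 0 0" --pt "0 0 0 -0.92 0.23 0 0" --pt "0 0 0 -0.92 0.23 0 0" --pt "0 0 0 -0.92 0.23 0 0.3" --pt "0 0 0 -0.92 0.23 0 0.3"

```text
clock: 18.9
position: [485.1, 266.4, 325.7]
ee_rot: [180.0, -0.0, 88.4]
ft_force: [1.0, 0.1, -0.4]
grip_width: 55.4
grip_force: 0.0
```

```bash
python3 - <<'E'
from h import *
c=grab("wrist"); P=cloud(c)
m=(np.hypot(P[...,0]-464,P[...,1]-347)<66)&(c["z_map"]>0)&(P[...,2]>18)&(P[...,2]<78)&(cv2.cvtColor(c["frame"],cv2.COLOR_RGB2HSV)[...,1]>80)
k,L,st,ce=cv2.connectedComponentsWithStats(m.astype(np.uint8))
for i in range(1,k):
    if st[i,4]>100: q=P[L==i]; print(ce[i].round(),st[i,4],q.mean(0).round(),q[:,2].max().round(1))
cv2.imwrite("pics/w4.png",cv2.cvtColor(c["frame"],cv2.COLOR_RGB2BGR))
E
```

```text
[239.  47.] 2506 [464. 381.  57.] 66.5
[249. 149.] 1927 [467. 315.  59.] 66.5
```

Emit:
servo_tool --pt "0 0 0 -0.92 0.23 0 0.3" --pt "0 0 0 -0.92 0.23 0 0.3" --pt "0 0 0 -0.92 0.23 0 0.3" --pt "0 0 0 -0.92 0.23 0 0.3" --pt "0 0 0 -0.92 0.23 0 0.3"

```text
clock: 19.45
position: [510.8, 150.8, 325.6]
ee_rot: [180.0, -0.0, 88.4]
ft_force: [0.3, 0.3, -0.4]
grip_width: 55.3
grip_force: 0.0
```

Emit:
servo_tool --pt "0 0 0 -0.92 0.23 0 0.3" --pt "0 0 0 -0.92 0.23 0 0.3" --pt "0 0 0 0 0 0 0.3" --pt "0 0 0 0 0 0 0.3"

```text
clock: 19.85
position: [520.9, 105.2, 325.3]
ee_rot: [180.0, -0.0, 88.4]
ft_force: [-0.4, 0.7, 0.1]
grip_width: 55.4
grip_force: 0.0
```

```bash
cat >> h.py <<'E'
def lid(c,cx,cy,zt=19):
    P=cloud(c); hsv=cv2.cvtColor(c["frame"],cv2.COLOR_RGB2HSV); R=np.hypot(P[...,0]-cx,P[...,1]-cy)
    ok=(c["z_map"]>0)&(hsv[...,1]<70)
    q=P[ok&(R<95)&(abs(P[...,2]-zt)<6)]; h=cv2.convexHull(q[:,:2].astype(np.float32))
    g=P[ok&(R<30)&(P[...,2]>zt+12)&(P[...,2]<zt+40)]
    top=g[g[:,2]>g[:,2].max()-4] if len(g) else np.zeros((1,3))
    A=np.c_[q[:,:2]-[cx,cy],np.ones(len(q))]; pl=np.linalg.lstsq(A,q[:,2],rcond=None)[0]
    print("plate circle",np.round(cv2.minEnclosingCircle(h),1) if 0 else (np.round(cv2.minEnclosingCircle(h)[0],1),round(cv2.minEnclosingCircle(h)[1],1)),"n",len(q),"z at c",pl[2].round(1),"slope mm/80",(pl[:2]*80).round(1),"grip",cv2.minEnclosingCircle(g[:,:2].astype(np.float32)) if len(g) else 0,"top",top.mean(0).round(1))
E
python3 - <<'E'
from h import *
c=grab("wrist"); lid(c,530,123)
go(530,123,195)
E
```

```text
plate circle (array([530.3, 123.6]), 83.3) n 29575 z at c 18.6 slope mm/80 [-0.  0.] grip ((529.8784790039062, 124.1246109008789), 10.94671630859375) top [529.9 124.5  52.4]
t 19.9 pos [520.9 105.6 325.2] rot [180.   -0.   88.4] need [0.7  0.34 5.21] max rows 5.2
```

View pics/w4.png

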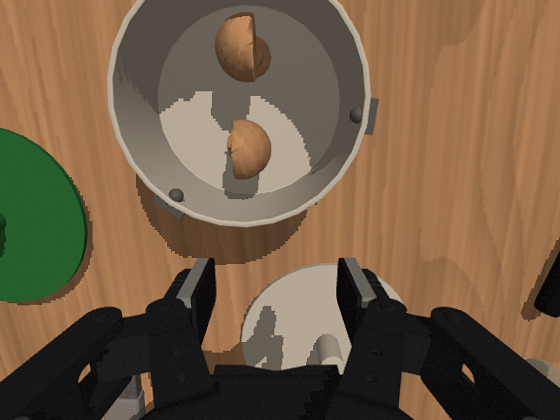

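Both rejects stand upright in the tub at (239,47) and (249,149), below plug level. The white lid is at (530,124), so I'll grip it there.

Emit:
servo_tool --pt "0 0 0 0.37 0.17 0.3 0.3" --pt "0 0 0 0.37 0.17 0.8 0.3" --pt "0 0 0 0 0 0.9 0.3" --pt "0 0 0 0 0 0.9 0.3" --pt "0 0 0 0 0 0.9 0.3" --force 60

```text
clock: 20.4
position: [530.0, 124.9, 228.4]
ee_rot: [-180.0, -0.0, 88.5]
ft_force: [0.3, 0.3, 0.3]
grip_width: 55.6
grip_force: 0.0
```

Emit:
servo_tool --pt "0 0 0 0 0 0.8 0.3" --pt "0 0 0 0 0 0.45 0.3" --pt "0 0 0 0 0 0 0.1" --pt "0 0 0 0 0 0 -0.2" --pt "0 0 0 0 0 0 -0.5"

```text
clock: 20.9
position: [530.3, 123.6, 199.3]
ee_rot: [179.9, -0.0, 88.4]
ft_force: [1.0, 0.4, 0.2]
grip_width: 21.8
grip_force: 0.8
```

Emit:
servo_tool --pt "0 0 0 0 0 0 -1" --pt "0 0 0 0 0 0 -1" --pt "0 0 0 0 0 0 -1" --pt "0 0 0 0 0 0 -1"

```text
clock: 21.3
position: [530.3, 123.5, 199.5]
ee_rot: [179.9, -0.0, 88.4]
ft_force: [-1.4, 2.6, 6.8]
grip_width: 20.2
grip_force: 58.8
```

Emit:
servo_tool --pt "0 0 0 0 0 -0.3 -1" --pt "0 0 0 0 0 -0.8 -1" --pt "0 0 0 0 0 -1 -1" --pt "0 0 0 0 0 -1 -1" --pt "0 0 0 0 0 -1 -1"

```text
clock: 21.8
position: [529.9, 123.2, 302.5]
ee_rot: [180.0, 0.0, 88.4]
ft_force: [0.8, 0.1, -1.5]
grip_width: 20.2
grip_force: 58.7
```

Emit:
servo_tool --pt "0 0 0 0 0 -0.9 -1" --pt "0 0 0 0 0 0 -1"

```text
clock: 22.0
position: [530.2, 123.3, 326.6]
ee_rot: [179.7, -0.0, 88.4]
ft_force: [0.7, -0.7, -0.8]
grip_width: 20.4
grip_force: 58.7
```

```bash
python3 - <<'E'
from h import *
s=readout.sense()
for n in("scene","side","wrist"): c=grab(n); lid(c,530,124,s["position"][2]-196+19)
plan(464.3,346.7,320,88.4)
E
```

```text
plate circle (array([533.1, 121.4]), 83.8) n 1692 z at c 146.1 slope mm/80 [ 0.1 -0. ] grip ((532.9808959960938, 117.76973724365234), 23.779565811157227) top [528.7 115.7 188. ]
plate circle (array([526.8, 124.6]), 83.1) n 864 z at c 145.9 slope mm/80 [ 0.  -0.1] grip ((527.7100830078125, 125.54792785644531), 24.5845947265625) top [529.2 128.3 187.4]
plate circle (array([529.6, 124.2]), 82.1) n 6486 z at c 144.7 slope mm/80 [ 0.1 -0.8] grip ((529.78125, 130.228271484375), 23.67354965209961) top [528.2 127.3 187.3]
t 22.15 pos [529.8 123.3 323. ] yaw 88.4 n 10 rz 0.0
[0, 0, np.float64(0.0), 0.89, -0.29, 0.01]
[0, 0, np.float64(0.0), 0.89, -0.29, 0.01]
[0, 0, np.float64(0.0), 0.89, -0.29, 0.01]
[0, 0, np.float64(0.0), 0.89, -0.29, 0.01]
[0, 0, np.float64(0.0), 0.89, -0.29, 0.01]
[0, 0, np.float64(0.0), 0.89, -0.29, 0.01]
[0, 0, np.float64(0.0), 0.89, -0.29, 0.01]
[0, 0, np.float64(0.0), 0.89, -0.29, 0.01]
[0, 0, np.float64(0.0), 0.89, -0.29, 0.01]
[0, 0, np.float64(0.0), 0.89, -0.29, 0.01]
```

Emit:
servo_tool --pt "0 0 0 0.7 -0.23 0 -1" --pt "0 0 0 0.9 -0.29 0 -1" --pt "0 0 0 0.9 -0.29 0 -1" --pt "0 0 0 0.9 -0.29 0 -1" --pt "0 0 0 0.9 -0.29 0 -1"

```text
clock: 22.65
position: [497.9, 232.5, 322.1]
ee_rot: [-179.9, 0.1, 88.4]
ft_force: [-0.6, -0.3, -2.1]
grip_width: 20.0
grip_force: 58.7
```

Emit:
servo_tool --pt "0 0 0 0.9 -0.29 0 -1" --pt "0 0 0 0.9 -0.29 0 -1" --pt "0 0 0 0.9 -0.29 0 -1" --pt "0 0 0 0.9 -0.29 0 -1" --pt "0 0 0 0.8 -0.27 0 -1"

```text
clock: 23.15
position: [465.2, 343.7, 322.0]
ee_rot: [-179.9, 0.1, 88.4]
ft_force: [-0.2, 0.3, -1.0]
grip_width: 20.3
grip_force: 58.7
```

Emit:
servo_tool --pt "0 0 0 0 0 0.5 -1" --pt "0 0 0 0 0 0 -1" --pt "0 0 0 0 0 0 -1"

```text
clock: 23.45
position: [465.8, 342.1, 309.9]
ee_rot: [-179.9, 0.1, 88.4]
ft_force: [0.8, 0.2, -0.4]
grip_width: 20.6
grip_force: 58.7
```

```bash
python3 - <<'E'
from h import *
s=readout.sense(); z=s["position"][2]-199.5+19
for n in("scene","side"):
    c=grab(n); lid(c,464,346.5,z)
    P=cloud(c); R=np.hypot(P[...,0]-464,P[...,1]-346.7); q=P[(c["z_map"]>0)&(R>76)&(R<90)&(P[...,2]<84)&(P[...,2]>25)]
    h=q[:,:2]-[464,346.7]; A=np.c_[2*h,np.ones(len(h))]; x=np.linalg.lstsq(A,(h**2).sum(1),rcond=None)[0]
    print(n,"tub wall",len(q),x[:2]+[464,346.7],np.sqrt(x[2]+x[0]**2+x[1]**2))
go(464.3,346.3,270.5)
E
```

```text
plate circle (array([468.1, 339.9]), 85.2) n 1682 z at c 128.7 slope mm/80 [-0.2 -0.1] grip ((466.9449462890625, 338.6308288574219), 23.756853103637695) top [463.1 335.4 167.1]
scene tub wall 794 [465.04625336 345.58745706] 79.86254920754774
plate circle (array([463.6, 343.2]), 83.8) n 1676 z at c 130.0 slope mm/80 [-0.2 -0.1] grip ((464.22723388671875, 345.4976806640625), 24.87761878967285) top [465.2 348.8 167.5]
side tub wall 587 [462.75788091 347.37287948] 78.94979684325635
t 23.55 pos [466.  342.  310.7] rot [-180.     0.    88.4] need [ 0.17 -0.07  1.61] max rows 1.6
```

Emit:
servo_tool --pt "0 0 0 0.09 -0.04 0 -1" --pt "0 0 0 0.09 -0.03 0.4 -1" --pt "0 0 0 0 0 0.4 -1" --pt "0 0 0 0 0 0.2 -1" --pt "0 0 0 0 0 0.1 -1"

```text
clock: 24.05
position: [464.0, 347.2, 282.4]
ee_rot: [-179.9, 0.0, 88.4]
ft_force: [-0.1, 0.5, -1.7]
grip_width: 19.9
grip_force: 58.7
```

Emit:
servo_tool --pt "0 0 0 0 0 0.08 -1" --pt "0 0 0 0 0 0.08 -1" --pt "0 0 0 0 0 0.08 -1" --pt "0 0 0 0 0 0 -1"

```text
clock: 24.45
position: [464.2, 347.4, 277.8]
ee_rot: [179.9, -0.0, 88.4]
ft_force: [1.3, 0.0, 1.1]
grip_width: 20.5
grip_force: 58.8
```

Emit:
servo_tool --pt "0 0 0 0 0 0.08 -1" --pt "0 0 0 0 0 0.08 -1" --pt "0 0 0 0 0 0 -1"

```text
clock: 24.75
position: [464.1, 347.2, 273.2]
ee_rot: [180.0, 0.0, 88.4]
ft_force: [1.9, -0.2, -1.1]
grip_width: 20.2
grip_force: 58.8
```

Emit:
servo_tool --pt "0 0 0 0 0 0.08 -1" --pt "0 0 0 0 0 0.06 -1" --pt "0 0 0 0 0 0 -1"

```text
clock: 25.05
position: [464.0, 347.2, 270.5]
ee_rot: [180.0, -0.0, 88.4]
ft_force: [-2.3, -2.8, 8.5]
grip_width: 20.3
grip_force: 59.9
```

Emit:
servo_tool --pt "0 0 0 0 0 0.04 -1" --pt "0 0 0 0 0 0 -1"

```text
clock: 25.25
position: [463.9, 347.2, 270.4]
ee_rot: [180.0, -0.0, 88.4]
ft_force: [-5.7, -4.4, 19.6]
grip_width: 19.8
grip_force: 60.8
```

```bash
python3 - <<'E'
from h import *
for n in("scene","side"):
    c=grab(n); lid(c,464,346.5,90)
print(readout.sense()["ft_force"],readout.sense()["position"])
E
```

```text
plate circle (array([466.3, 345.2]), 85.5) n 1609 z at c 89.3 slope mm/80 [0.  0.2] grip ((465.3505859375, 342.6033020019531), 24.98670768737793) top [467.3 342.8 127.7]
plate circle (array([462. , 347.9]), 85.4) n 1616 z at c 90.1 slope mm/80 [-0.2 -0.1] grip ((462.056884765625, 348.595703125), 23.92771339416504) top [463.6 355.1 126.9]
[-4.26102297 -4.45296387 19.1465201 ] [463.903258   347.1736055  270.38898316]
```

Emit:
servo_tool --pt "0 0 0 0 0 -0.04 -1" --pt "0 0 0 0 0 0 0" --pt "0 0 0 0 0 0 0.3" --pt "0 0 0 0 0 0 0.3" --pt "0 0 0 0 0 -0.3 0.3"

```text
clock: 25.85
position: [463.9, 347.2, 276.7]
ee_rot: [-179.9, 0.1, 88.4]
ft_force: [0.1, 0.4, -0.5]
grip_width: 55.6
grip_force: 0.0
```

Emit:
servo_tool --pt "0 0 0 0 0 -0.8 0.3" --pt "0 0 0 0 0 -1 0.3" --pt "0 0 0 0 0 -1 0.3" --pt "0 0 0 0 0 -1 0.3" --pt "0 0 0 -0.8 0 -0.5 0.3"

```text
clock: 26.35
position: [463.4, 328.2, 387.4]
ee_rot: [179.8, -0.1, 88.5]
ft_force: [0.2, -0.3, -0.7]
grip_width: 55.4
grip_force: 0.0
```

Emit:
servo_tool --pt "0 0 0 -1 0 0 0.3" --pt "0 0 0 -1 0 0 0.3" --pt "0 0 0 -0.5 0 0 0.3" --pt "0 0 0 0 0 0 0.3" --pt "0 0 0 0 0 0 0.3"

```text
clock: 26.85
position: [462.0, 265.2, 385.1]
ee_rot: [180.0, -0.0, 88.4]
ft_force: [-0.5, -0.3, 0.0]
grip_width: 55.3
grip_force: 0.0
```

```bash
python3 - <<'E'
from h import *
for n in("wrist","scene","side"):
    c=grab(n); lid(c,464,346.5,90)
    cv2.imwrite(f"pics/{n}9.png",cv2.cvtColor(c["frame"],cv2.COLOR_RGB2BGR))
E
```

```text
plate circle (array([463.5, 347.4]), 83.2) n 36367 z at c 90.0 slope mm/80 [-0.1 -0.1] grip ((463.357666015625, 347.46429443359375), 11.087196350097656) top [463.4 347.4 123.9]
plate circle (array([464., 346.]), 86.2) n 1869 z at c 89.7 slope mm/80 [-0.1 -0.1] grip ((464.2778625488281, 343.1878356933594), 13.382211685180664) top [464.6 339.8 127.3]
plate circle (array([463.5, 347.4]), 85.6) n 2045 z at c 90.4 slope mm/80 [-0.4 -0.3] grip ((461.6343994140625, 348.9432678222656), 11.884308815002441) top [460.5 347.2 127.1]
```

View pics/scene9.png

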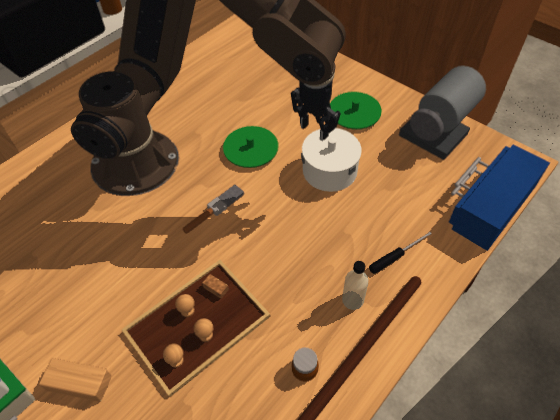

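View pics/wrist9.png

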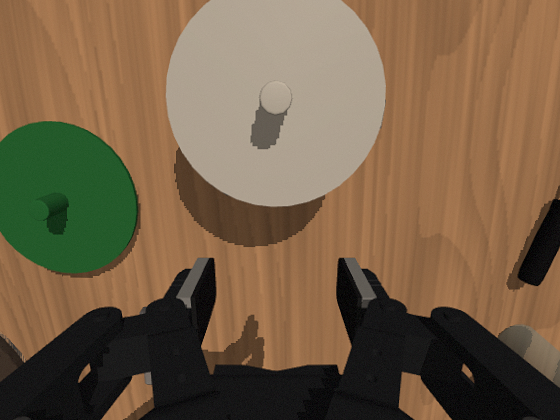

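The lid sits level with its plate top at 90 mm, which is fully home (tub at scene (331,158)). The three good knobs at (186,304), (204,328) and (173,354) and the block at (215,286) have not moved, and the bottle and jar are standing. Handing in.

```bash
python3 -c "
from station import manip; print(manip.job_done())"
```

```text
the job is handed in; nothing more can be done
None
```

Both rejects are in the tub with the lid pressed home and level; the good knobs, cork block, bottle and wax jar were left standing, and the job was handed in at about 27 s.

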